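Pack out the short stop and hold the tile flush in the squaring jig

TASK

The white heat-proof tile for the still's stand lies loose in the grey aluminium squaring jig. Stand the orange spacer upright on the jig's floor in the gap behind the tile, squarely in front of the short brass stop where the gap is wide enough for it, and let go of it; then push the tile with the fingers inside its cut-out until it bears flush on both the spacer and the long blue stop, and finish while still holding it pressed there firmly with the fingers (do not let go). Leave the jar, the sieve and the beaker alone.

Things in the scene. Friction and masses are not known exactly. Their poses are not given: they have to be found in the camera images.
- jig: Fixed dark grey anodised aluminium jig, open at the near side and both y sides. Origin on the bench; x points from the open near side to the rear fence, y left, z up. Floor 10 mm thick, x -87.5 to 97.5, y -90 to 90 mm. Fence near face at x = 85 mm, top at z = 32 mm. The two stops stand against the fence, centred at y = +50 and -50 mm; which is where changes.
- long_stop: Blue block fixed in the jig. Origin on the jig floor, mid-width at the fence face; axes as the jig's. Reaches 30 mm from the fence towards -x, 30 mm wide in y, 22 mm high. The gap from it to the tile is 5 to 16 mm at the start: too narrow for the spacer.
- short_stop: Brass block fixed in the jig. Origin on the jig floor, mid-width at the fence face; axes as the jig's. Reaches only 12 mm from the fence towards -x (18 mm less than the blue one), 30 mm wide in y, 22 mm high. The gap from it to the tile is 23 to 34 mm at the start: wide enough for the spacer.
- seat (a point): Point on the jig floor 9 mm in front (-x) of the middle of the brass stop's face: where the spacer's origin lies when the spacer bears squarely on the brass stop. Axes as the jig's.
- tile: White ceramic tile 80 (x) by 140 (y) by 20 mm thick, 0.17 to 0.35 kg, loose on the jig floor, within 0.06 rad of parallel. Origin: centre of its 80 x 140 outline, underside; +x edge faces the stops. A cut-out through it, 60 mm wide in y and centred, runs from the near edge to x = 10 mm. Slides with 1 to 5 N; a 15 to 20 N push squares it up. When flush its origin is at x = 15 mm in the jig's frame, 9 to 12 mm beyond its start.
- spacer: Orange plastic spacer standing upright on the bench, about 60 g. Foot block 18 mm thick (x) by 30 mm (y) by 26 mm high, with a grip tab on top 12 mm thick (x) by 24 mm (y), from 26 to 66 mm high. Origin at the centre of its underside; z up. Symmetric under a half turn about z.
- jar: White reagent jar with black cap, 60 mm across, 95 mm high, origin at the centre of its underside. To be left alone.
- sieve: Steel laboratory sieve, an open round pan 106 mm across and 45 mm high, origin at the centre of its underside. To be left alone.
- beaker: Glass beaker, about 72 mm across and 90 mm high, origin at the centre of its underside. To be left alone.

How it is judged:
By the outcome, as a careful person would: the job done as asked, in the order asked, and still so for the second after the job is handed in, while the arm keeps its last pose, push and grip.
It also fails if it takes over 67 s, if anything falls off the work surface, if the arm or the gripper's body presses on something with over 40 N, if the wrist force passes 120 N, or if a joint passes its speed limit or range.

ROBOT

A 6-joint arm with a two-finger parallel gripper is mounted at the origin on the work surface. World frame = base frame: x ahead of the robot, y to its left, z up, the work surface at z = 0. Lengths are in mm, angles in rad, forces in N, time in s.
With the tool pointing down it reaches from about 350 to 975 mm from the base axis. Payload 4.9 kg.
Tool frame: the origin (TCP) lies at the very end of the fingers, on their centre line; the grasp point (between the pads) lies 19 mm behind it; z points along the fingers, y is the line along which they close (so a half turn about z gives the same grasp; the last joint's range is limited). The gripper opens to 85 mm and grips with 20 to 120 N. Pads are 22 mm wide; open, the fingers measure 114 mm over their backs; the gripper's body (76 mm by 85 mm) begins 54 mm behind the grasp point. The pads swing forward as they close: fully open they stand 13 mm farther back than shut.
Start: joints at [1.085, 0.053, 1.613, -0, 1.476, -0.119], TCP at [224.132, 583.409, 204.604] pointing down, gripper open.
Joint ranges: [-3.01, 3.01], [-1.01, 2.22], [0.06, 2.58], [-1.02, 4.17], [0.09, 2.62], [-3.14, 3.14]. Speed limits (rad/s): [2.57, 2.57, 3.14, 3.14, 3.14, 3.14].

INTERFACE

Orientations are given as a unit quaternion [x, y, z, w].
In Python, from cell import arm gives the robot as it stands. The module is installed in compiled form; this text tells all that it offers.
- The arm moves only by the shell command python3 -m inch 'ROWS' [FORCE]. ROWS is text: rows parted by semicolons, each of 7 numbers parted by spaces: the shift along the tool's x, y, z in mm, then the turn, a rotation vector about the tool's x, y, z in rad, then the opening, from 0 (shut) to 1 (fully open). In form: x y z ax ay az claw; .... A call has exactly 5 rows; each row shifts and turns the commanded pose from where the row before left it, along the tool's axes as they then stand; what a row does not reach is not made up. A row lasts 1/10 s, in which the tool goes at most 50 mm and 8.59 degrees, less where a joint would pass 70% of its speed; a pose out of reach is approached as far as the arm can. A call with a gripper value outside its range is refused whole. The fingers move at their own pace and stop on an object; FORCE is the grip in N (left out, the last holds). Time passes only in rows, so rows that do not move let the fingers close, or fill a call up. It gives the time, the measured TCP pose, the force, the opening and the grip force at its end, in the units of the state.
- arm.get_state(): the state, without advancing time (a new reading comes with each control period).
- arm.snapshot(name): name is "scene" or "top" or "wrist"; returns (picture, depth): 420x560x3 uint8, blue, green, red; 420x560 float32, mm along the optical axis (not along the pixel's ray), 0 where there is no reading.
- arm.camera_info(name): a dict with "K" (3x3 intrinsics, pixels), "R" (3x3) and "t" (3): a world point X has camera coordinates R X + t. Camera axes: x right, y down, z forward; pixel columns grow to the right and rows downward; lengths in mm; the calibration is good to about 2 mm. A picture is of the moment at which its call begins: read the wrist's pose just before it. camera_info takes no time and is no camera call; for the wrist camera it gives the pose at the moment of the call.
- arm.job_done(): hands the job in; it is judged then, once.
The state is a dict: "time": time; "joint_pos": joint angles; "qd": joint speeds; "joint_torque": joint torques, N m; "tcp_pos": TCP position; "eef_rot": TCP orientation; "contact_force": force on the tool from outside, world axes, zero at the start; "ft_torque": the same for the moment, N m; "width": opening from 0.0 (shut) to 1.0 (fully open); "grip_force": force on a finger pad.
Only numpy, scipy, OpenCV 4.12 (cv2) and the standard library are available. Lean on these libraries where they do the work, as an engineer would, in place of code of your own. Each camera call takes 0.05 s, during which the arm holds its last target. There are 200 camera calls.

## Working session

There is one attempt and no reset: what is moved stays moved. The work goes in short steps, Python scripts to look and compute and a shell command to move; the robot and the scene stay as the last step left them, time stands still between calls to the robot, and variables do not carry over. Pictures are saved under pics/ and viewed, at most 10 in all, crops included, and the job is handed in when it is done.

```bash
mkdir -p pics; cat > h.py <<'E'
import numpy as np,cv2
from cell import arm
def snap(n,f):
    ci=arm.camera_info(n); p,d=arm.snapshot(n); cv2.imwrite('pics/'+f+'.png',p); np.savez('pics/'+f+'.npz',p=p,d=d,**{k:np.array(ci[k]) for k in 'KRt'})
    return load(f)
def load(f):
    z=np.load('pics/'+f+'.npz'); d=z['d']; v,u=np.mgrid[:d.shape[0],:d.shape[1]]
    c=np.stack([u,v,np.ones_like(u)],-1)@np.linalg.inv(z['K']).T*d[...,None]
    X=(c-z['t'])@z['R']; X[d==0]=np.nan
    return z['p'],X
E
python3 -c "
from h import *
p,X=snap('top','t1');q,Y=snap('scene','s1')
print(arm.get_state())"
```

```text
{'time': 0.1, 'joint_pos': array([ 1.08501193e+00,  5.32938812e-02,  1.61418481e+00,  1.25372059e-05,
        1.47599649e+00, -1.19003610e-01]), 'qd': array([-0.00141282, -0.00230768, -0.00560771, -0.00108196, -0.00020934,
       -0.00036229]), 'joint_torque': array([ 4.74969984e-04, -3.94902742e+01, -3.71363461e+01, -1.73239682e-04,
        3.86410058e-03,  2.51151761e-06]), 'tcp_pos': array([223.8373181 , 582.87410583, 203.46732191]), 'eef_rot': array([ 1.82364662e-01,  9.83230514e-01, -8.96700279e-04, -2.86272247e-04]), 'contact_force': array([-0.75819353,  0.43835056, -0.47774864]), 'ft_torque': array([ 0.00804738,  0.01929284, -0.05831587]), 'grip_force': 0.0, 'width': 1.0004406415094398}
```

View pics/t1.png

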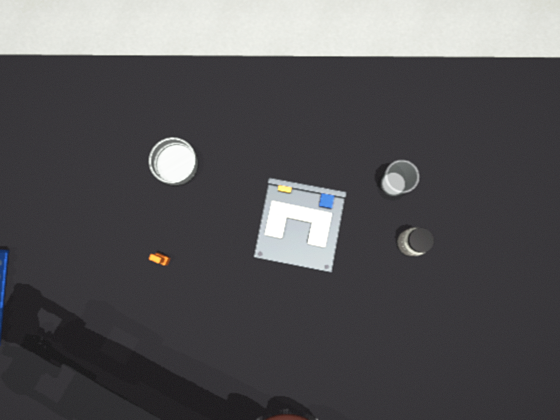

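View pics/s1.png

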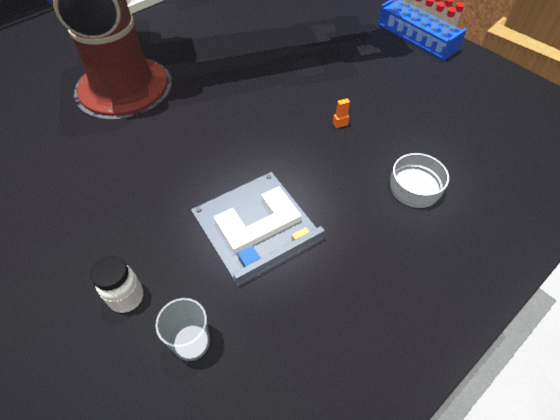

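The top view shows the brass stop at (285,189), the blue one at (327,201), the tile around (300,222) and the spacer at (159,259). In the scene view the spacer stands at (342,114).

```bash
cat >> h.py <<'E'
def rect(P):
    (c,s,a)=cv2.minAreaRect(P[:,:2].astype(np.float32)); return np.round(c,1),np.round(s,1),round(a,1)
def masks(p):
    h=cv2.cvtColor(p,cv2.COLOR_BGR2HSV); H,S,V=[h[...,i].astype(int) for i in range(3)]
    return dict(orange=(H>3)&(H<20)&(S>150)&(V>110),brass=(H>=20)&(H<35)&(S>100)&(V>110),blue=(H>100)&(H<125)&(S>140)&(V>80),white=(S<40)&(V>190))
E
python3 -c "
from h import *
p,X=load('t1')
B=dict(orange=(140,180,240,275),brass=(260,350,170,280),blue=(260,350,170,280),white=(255,345,185,260))
for k,m in masks(p).items():
    u0,u1,v0,v1=B[k]; P=X[v0:v1,u0:u1][m[v0:v1,u0:u1]]; P=P[~np.isnan(P[:,0])]
    z=P[:,2]; print(k,len(P),rect(P),np.round(np.percentile(z,[2,25,50,75,98]),1))
    if k=='orange':
        for a,b in((-5,18),(18,40),(50,90)):
            Q=P[(z>a)&(z<b)]; print(a,len(Q),rect(Q) if len(Q)>3 else 0)
P=X[175:275,250:350].reshape(-1,3);P=P[P[:,2]>5];print('jig',rect(P))
"
```

```text
orange 130 (array([444.8, 303.7]), array([50.4, 22.6]), 76.4) [-2.4 16.7 26.6 50.5 67.4]
-5 34 (array([444.8, 303.8]), array([50.2, 22.6]), 76.4)
18 51 (array([443. , 293.8]), array([29.5, 17.8]), 68.6)
50 33 (array([443.2, 294.4]), array([24.9, 12. ]), 68.4)
brass 73 (array([608.8,  14.3]), array([32.1, 11.9]), 77.9) [10.  29.6 31.5 33.2 35.7]
blue 152 (array([582.8, -82.6]), array([27.8, 29.7]), 78.0) [27.9 30.7 31.8 33.  35.9]
white 5076 (array([527.7, -22.5]), array([179.4, 181.3]), 81.1) [ 6.2  9.2 11.3 28.8 33.2]
jig (array([516.6, -28.5]), array([218. , 223.6]), 86.3)
```

```bash
cat >> h.py <<'E'
from scipy.spatial.transform import Rotation as Ro
def go(x,y,z,yaw=None):
    "shift in tool axes (before turn) to world target; yaw = wanted world angle of tool y, deg (mod 180)"
    s=arm.get_state(); R=Ro.from_quat(s['eef_rot']).as_matrix()
    d=R.T@(np.array([x,y,z])-s['tcp_pos']); now=np.degrees(np.arctan2(R[1,1],R[0,1]))
    print('t',round(s['time'],2),'tcp',s['tcp_pos'].round(1),'ytool',now.round(2),'tilt',R[:,2].round(4),'F',s['contact_force'].round(1),'w',round(s['width'],3))
    print('shift',d.round(1),'turn z rad',None if yaw is None else round(-np.radians((yaw-now+90)%180-90),4))
E
python3 -c "
from h import *
go(443,294,190,68.5)"
```

```text
t 0.1 tcp [223.8 582.9 203.5] ytool 68.98 tilt [-9.0e-04 -1.7e-03 -1.0e+00] F [-0.8  0.4 -0.5] w 1.0
shift [-308.2 -191.    13.8] turn z rad 0.0085
```

```bash
python3 -m inch '-31 -19 1 0 0 0 1; -31 -19 1 0 0 0 1; -31 -19 1 0 0 0 1; -31 -19 1 0 0 0 1; -31 -19 1 0 0 0 1'; python3 -m inch '-31 -19 1 0 0 0 1; -31 -19 1 0 0 0 1; -31 -19 1 0 0 0 1; -31 -19 1 0 0 0 1; -31 -19 1 0 0 0 1'
python3 -m inch '0 0 0 0 0 0 0.6;0 0 0 0 0 0 0.6;0 0 0 0 0 0 0.6;0 0 0 0 0 0 0.6;0 0 0 0 0 0 0.6'
python3 -c "
from h import *
go(443,294,190,68.5)
p,X=snap('wrist','w1')
m=masks(p)['orange']; P=X[m]; P=P[~np.isnan(P[:,0])]; z=P[:,2]
print(len(P),np.percentile(z,[2,50,98]))
for a,b in((22,30),(62,70)):
    Q=P[(z>a)&(z<b)]; print(a,len(Q),rect(Q) if len(Q)>3 else 0)
"
```

```text
time: 0.6
tcp_pos: [335.1, 437.7, 199.0]
eef_rot: [0.182, 0.983, -0.0, -0.0]
contact_force: [1.8, -0.3, 1.1]
width: 0.997
grip_force: 0.0
time: 1.1
tcp_pos: [445.8, 293.4, 194.1]
eef_rot: [0.182, 0.983, -0.0, -0.0]
contact_force: [0.7, -0.2, -0.7]
width: 1.001
grip_force: 0.0
time: 1.6
tcp_pos: [444.8, 295.7, 194.6]
eef_rot: [0.182, 0.983, 0.0, -0.0]
contact_force: [-0.4, 0.3, 0.2]
width: 0.601
grip_force: 0.0
t 1.6 tcp [444.8 295.7 194.6] ytool 69.07 tilt [-1.e-04  1.e-04 -1.e+00] F [-0.4  0.3  0.2] w 0.601
shift [ 1.1 -2.2  4.6] turn z rad 0.01
472 [-0.39693883 28.54721988 65.69689756]
22 119 (array([445.9, 297.2]), array([28.8, 17.6]), 70.0)
62 72 (array([446.3, 297. ]), array([23.6, 12.4]), 68.9)
```

View pics/w1.png

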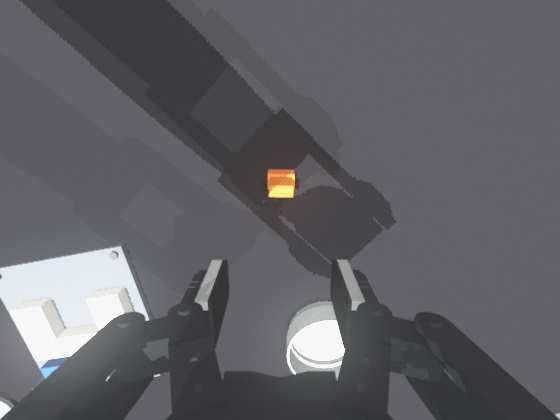

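The wrist view shows the spacer at (281,183), with the jig lower left and the sieve below at (320,340). Next I go down and grip.

```bash
python3 -m inch '-0.7 1.8 30 0 0 0 0.6; 0 0 30 0 0 0 0.6;0 0 30 0 0 0 0.6;0 0 30 0 0 0 0.6;0 0 20 0 0 0 0.6'
python3 -m inch '0 0 15 0 0 0 0.6; 0 0 8 0 0 0 0.6;0 0 0 0 0 0 0.6;0 0 0 0 0 0 0.6;0 0 0 0 0 0 0.6'
python3 -m inch '0 0 0 0 0 0 0.1; 0 0 0 0 0 0 0.1;0 0 0 0 0 0 0.1;0 0 0 0 0 0 0.1;0 0 0 0 0 0 0.1' 40
python3 -m inch '0 0 0 0 0 0 0.1; 0 0 0 0 0 0 0.1;0 0 0 0 0 0 0.1;0 0 0 0 0 0 0.1;0 0 0 0 0 0 0.1'
```

```text
time: 2.15
tcp_pos: [445.1, 296.1, 52.1]
eef_rot: [0.182, 0.983, -0.001, -0.001]
contact_force: [-1.0, -0.3, -0.2]
width: 0.599
grip_force: 0.0
time: 2.65
tcp_pos: [447.8, 296.9, 33.1]
eef_rot: [0.182, 0.983, 0.001, 0.001]
contact_force: [1.1, -0.1, 0.5]
width: 0.602
grip_force: 0.0
time: 3.15
tcp_pos: [447.4, 296.5, 32.6]
eef_rot: [0.182, 0.983, 0.0, 0.001]
contact_force: [-0.9, -1.4, 6.2]
width: 0.26
grip_force: 39.4
time: 3.65
tcp_pos: [447.4, 296.5, 32.6]
eef_rot: [0.182, 0.983, 0.0, 0.001]
contact_force: [-0.4, -1.1, 4.8]
width: 0.261
grip_force: 39.4
```

```bash
python3 -m inch '0 0 -40 0 0 0 0.1; 0 0 -45 0 0 0 0.1;0 0 -45 0 0 0 0.1;0 0 -45 0 0 0 0.1;0 0 -25 0 0 0 0.1'; python3 -c "
from h import *
go(640,5,230,79)"
```

```text
time: 4.15
tcp_pos: [447.8, 296.9, 235.8]
eef_rot: [0.182, 0.983, 0.002, 0.002]
contact_force: [0.2, 0.0, -0.6]
width: 0.258
grip_force: 39.6
t 4.15 tcp [447.8 296.9 235.8] ytool 68.99 tilt [ 0.0048  0.0025 -1.    ] F [ 0.2  0.  -0.6] w 0.258
shift [-284.1 -203.6    6. ] turn z rad -0.1748
```

```bash
python3 -m inch '-28 -20 0 0 0 0 0.1; -28 -20 0 0 0 0 0.1;-28 -20 0 0 0 0 0.1;-28 -20 0 0 0 0 0.1;-28 -20 0 0 0 0 0.1'; python3 -m inch '-28 -20 0 0 0 0 0.1; -28 -20 0 0 0 0 0.1;-28 -20 0 0 0 0 0.1;-28 -20 0 0 0 0 0.1;-28 -20 0 0 0 0 0.1'
python3 -m inch '0 0 0 0 0 -0.08 0.1; 0 0 0 0 0 -0.09 0.1;0 0 0 0 0 0 0.1;0 0 0 0 0 0 0.1;0 0 0 0 0 0 0.1'; python3 -c "
from h import *
go(640,5,230,79)
p,X=snap('wrist','w2')
for k,m in masks(p).items():
    P=X[m]; P=P[~np.isnan(P[:,0])]; print(k,len(P))
    for a,b in((15,25),(25,37)):
        n,l=cv2.connectedComponents((m&(X[...,2]>a)&(X[...,2]<b)).astype(np.uint8))
        for i in range(1,n):
            Q=X[l==i]
            if len(Q)>150: print(k,a,len(Q),rect(Q),np.median(Q[:,2]).round(1),np.argwhere(l==i).mean(0).round())
"
```

```text
time: 4.65
tcp_pos: [541.7, 151.5, 230.7]
eef_rot: [0.182, 0.983, -0.0, -0.001]
contact_force: [0.9, -0.7, -0.3]
width: 0.255
grip_force: 39.6
time: 5.15
tcp_pos: [636.6, 8.0, 230.5]
eef_rot: [0.182, 0.983, 0.0, -0.001]
contact_force: [-0.3, 1.5, -0.6]
width: 0.26
grip_force: 39.6
time: 5.65
tcp_pos: [636.1, 9.5, 231.3]
eef_rot: [0.099, 0.995, 0.0, -0.0]
contact_force: [0.4, -0.5, -1.5]
width: 0.257
grip_force: 39.6
t 5.65 tcp [636.1   9.5 231.3] ytool 78.68 tilt [-5.e-04  1.e-04 -1.e+00] F [ 0.4 -0.5 -1.5] w 0.257
shift [-4.7 -3.6  1.3] turn z rad -0.0056
orange 3293
brass 225
brass 25 223 (array([611.6,  15. ]), array([28.1, 11.2]), 80.9) 31.5 [154. 280.]
blue 355
blue 25 345 (array([586.8, -82.2]), array([28.6, 25.5]), 78.2) 31.5 [152. 192.]
white 14350
white 25 6849 (array([531.7, -17.9]), array([139.5,  79.3]), 78.8) 29.5 [ 90. 235.]
```

View pics/w2.png

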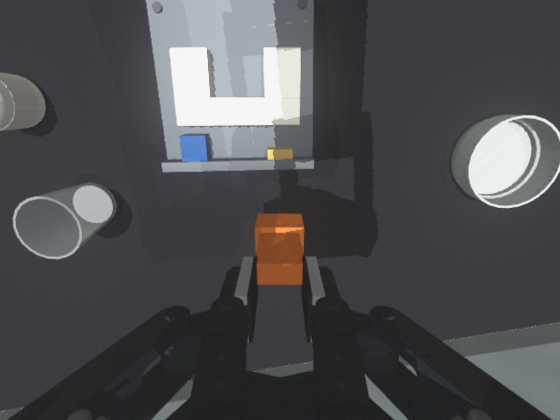

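The jig is at the top: blue stop (194,148), brass (280,154), tile outlined at rows 48–125, fence at rows 160–172. The held spacer sits in the middle at (280,248), looking square in the fingers.

```bash
python3 -c "
from h import *
p,X=load('w2')
m=np.zeros(p.shape[:2],bool); m[155:180,155:320]=1
F=X[m&(X[...,2]>28)&(X[...,2]<36)&~masks(p)['brass']&~masks(p)['blue']]; print('fence',rect(F))
m[:]=0;m[:180,140:330]=1
G=X[m&(X[...,2]>5)&(X[...,2]<40)]; print('jig',rect(G))
z=arm.get_state(); R=Ro.from_quat(z['eef_rot']).as_matrix()
O=masks(p)['orange'];T=(X[O]-z['tcp_pos'])@R; T=T[~np.isnan(T[:,0])]
rc=np.argwhere(O)
for a in range(-45,40,5):
    Q=T[(T[:,2]>=a)&(T[:,2]<a+5)]
    if len(Q)>5: print(a,len(Q),'x',np.percentile(Q[:,0],[2,50,98]).round(1),'y',np.percentile(Q[:,1],[1,99]).round(1), 'slope',np.polyfit(Q[:,1],Q[:,0],1)[0].round(3))
"
```

```text
fence (array([611.8, -35.8]), array([179.8,  19.6]), 80.1)
jig (array([531.4, -21.8]), array([180.2, 182.8]), 80.1)
-35 1031 x [-4.3  2.1  7.2] y [-11.   10.4] slope -0.008
-30 210 x [6.4 7.  7.6] y [-10.8  10.6] slope -0.011
-25 196 x [6.2 6.9 7.5] y [-11.5  11.5] slope -0.006
-20 182 x [6.3 6.9 7.4] y [-11.5  11.5] slope -0.011
-15 172 x [6.4 6.9 7.4] y [-11.8  11.3] slope -0.005
-10 158 x [6.3 6.9 7.5] y [-11.5  11.4] slope -0.011
-5 144 x [6.3 7.  7.3] y [-11.7  11.6] slope -0.009
0 145 x [6.4 6.9 7.5] y [-11.8  11.4] slope -0.003
5 494 x [-4.4  7.7 10.2] y [-15.   14.4] slope 0.024
10 148 x [ 9.5 10.  10.5] y [-14.6  13.8] slope -0.007
15 122 x [ 9.5 10.  10.4] y [-14.7  14. ] slope -0.007
20 123 x [ 9.5  9.9 10.4] y [-14.4  13.9] slope -0.01
25 112 x [ 9.7 10.  10.5] y [-14.7  14.2] slope -0.005
30 56 x [ 9.4  9.9 10.4] y [-14.1  13.4] slope -0.009
```

```bash
python3 -c "
from h import *
go(596.1,17.9,60,80.1)"
```

```text
t 5.7 tcp [636.2   9.5 231.4] ytool 78.69 tilt [-2.e-04  0.e+00 -1.e+00] F [ 0.4  0.8 -0.4] w 0.259
shift [ 40.9   0.4 171.4] turn z rad -0.0245
```

```bash
python3 -m inch '20 0 30 0 0 -0.024 0.1; 20.9 0.4 30 0 0 0 0.1;0 0 30 0 0 0 0.1;0 0 30 0 0 0 0.1;0 0 30 0 0 0 0.1'; python3 -m inch '0 0 15 0 0 0 0.1; 0 0 5 0 0 0 0.1;0 0 0 0 0 0 0.1;0 0 0 0 0 0 0.1;0 0 0 0 0 0 0.1';python3 -c "
from h import *
go(596.1,17.9,45,80.1)"
```

```text
time: 6.2
tcp_pos: [596.0, 17.4, 80.8]
eef_rot: [0.086, 0.996, -0.0, 0.0]
contact_force: [-0.1, -0.8, -0.4]
width: 0.259
grip_force: 39.6
time: 6.7
tcp_pos: [597.7, 17.0, 63.7]
eef_rot: [0.086, 0.996, -0.0, 0.002]
contact_force: [0.3, -0.1, -1.3]
width: 0.259
grip_force: 39.6
t 6.7 tcp [597.7  17.   63.7] ytool 80.1 tilt [ 3.4e-03 -3.0e-04 -1.0e+00] F [ 0.3 -0.1 -1.3] w 0.259
shift [ 1.8  0.6 18.7] turn z rad -0.0001
```

```bash
python3 -m inch '1.8 0.6 5 0 0 0 0.1; 0 0 6 0 0 0 0.1;0 0 5 0 0 0 0.1;0 0 0 0 0 0 0.1;0 0 0 0 0 0 0.1';python3 -c "
from h import *
go(596.1,17.9,43,80.1)"
```

```text
time: 7.2
tcp_pos: [594.2, 18.0, 45.1]
eef_rot: [0.086, 0.996, -0.0, -0.0]
contact_force: [-0.6, 0.0, -0.1]
width: 0.261
grip_force: 39.6
t 7.2 tcp [594.2  18.   45.1] ytool 80.1 tilt [-9.e-04  1.e-04 -1.e+00] F [-0.6  0.  -0.1] w 0.261
shift [-1.9  0.2  2.1] turn z rad -0.0
```

```bash
python3 -m inch '-1 0.2 0.5 0 0 0 0.1; -0.5 0 0.5 0 0 0 0.1;0 0 0.5 0 0 0 0.1;0 0 0 0 0 0 0.1;0 0 0 0 0 0 0.1';python3 -m inch '0 0 0.4 0 0 0 0.1; 0 0 0.4 0 0 0 0.1;0 0 0 0 0 0 0.1;0 0 0 0 0 0 0.1;0 0 0 0 0 0 0.1'
```

```text
time: 7.7
tcp_pos: [596.1, 17.9, 44.2]
eef_rot: [0.086, 0.996, 0.0, 0.0]
contact_force: [0.1, -0.1, 0.0]
width: 0.256
grip_force: 39.6
time: 8.2
tcp_pos: [596.1, 17.9, 43.3]
eef_rot: [0.086, 0.996, -0.0, 0.0]
contact_force: [-0.5, -0.3, -0.6]
width: 0.259
grip_force: 39.6
```

```bash
python3 -m inch '0 0 0.5 0 0 0 0.1; 0 0 0.5 0 0 0 0.1;0 0 0 0 0 0 0.1;0 0 0 0 0 0 0.1;0 0 0 0 0 0 0.1';python3 -m inch '0 0 0.3 0 0 0 0.1; 0 0 0 0 0 0 0.1;0 0 0 0 0 0 0.1;0 0 0 0 0 0 0.1;0 0 0 0 0 0 0.1'
```

```text
time: 8.7
tcp_pos: [596.3, 17.9, 42.7]
eef_rot: [0.086, 0.996, -0.0, 0.0]
contact_force: [0.1, -0.2, 2.6]
width: 0.259
grip_force: 39.9
time: 9.2
tcp_pos: [596.5, 17.8, 42.7]
eef_rot: [0.086, 0.996, -0.0, 0.001]
contact_force: [-0.7, -0.6, 5.0]
width: 0.261
grip_force: 40.2
```

```bash
python3 -m inch '-0.6 0 -0.3 0 0 0 0.1; -0.6 0 0 0 0 0 0.1;0 0 0 0 0 0 0.1;0 0 0 0 0 0 0.1;0 0 0 0 0 0 0.1';python3 -m inch '-0.5 0 0 0 0 0 0.1; -0.5 0 0 0 0 0 0.1;0 0 0 0 0 0 0.1;0 0 0 0 0 0 0.1;0 0 0 0 0 0 0.1'
```

```text
time: 9.7
tcp_pos: [597.4, 17.7, 42.7]
eef_rot: [0.086, 0.996, -0.0, 0.0]
contact_force: [-1.0, 0.3, 6.1]
width: 0.254
grip_force: 40.3
time: 10.2
tcp_pos: [598.3, 17.5, 42.8]
eef_rot: [0.086, 0.996, -0.0, -0.0]
contact_force: [-0.9, -0.1, 6.5]
width: 0.264
grip_force: 40.3
```

```bash
python3 -m inch '-0.6 0 -0.2 0 0 0 0.1; 0 0 0 0 0 0 0.1;0 0 0 0 0 0 0.1;0 0 0 0 0 0 0.1;0 0 0 0 0 0 0.1';python3 -m inch '-0.6 0 0 0 0 0 0.1; 0 0 0 0 0 0 0.1;0 0 0 0 0 0 0.1;0 0 0 0 0 0 0.1;0 0 0 0 0 0 0.1'
```

```text
time: 10.7
tcp_pos: [598.7, 17.5, 42.8]
eef_rot: [0.086, 0.996, -0.0, -0.0]
contact_force: [-1.8, -0.1, 5.9]
width: 0.262
grip_force: 40.3
time: 11.2
tcp_pos: [599.2, 17.4, 42.9]
eef_rot: [0.086, 0.996, -0.0, -0.0]
contact_force: [-2.6, -0.4, 6.4]
width: 0.259
grip_force: 40.3
```

```bash
python3 -m inch '0 0 0 0 0 0 0.6; 0 0 0 0 0 0 0.6;0 0 0 0 0 0 0.6;0 0 0 0 0 0 0.6;0 0 0 0 0 0 0.6' 20;python3 -m inch '0 0 -10 0 0 0 0.6; 0 0 -25 0 0 0 0.6;0 0 -40 0 0 0 0.6;0 0 -40 0 0 0 0.6;0 0 -40 0 0 0 0.6'; python3 -m inch '-20 0 -20 0 0 0 0;-20 0 0 0 0 0 0;0 0 0 0 0 0 0;0 0 0 0 0 0 0;0 0 0 0 0 0 0' 100; python3 -c "
from h import *
p,X=snap('wrist','w3')
cv2.imwrite('pics/w3c.png',cv2.resize(p[0:260,120:400],None,fx=2,fy=2))
o=np.array([525.4,-20.75]);a=np.radians(-9.9);J=np.array([[np.cos(a),-np.sin(a)],[np.sin(a),np.cos(a)]])
for k,m in masks(p).items():
    for lo,hi in((25,34),(34,40),(70,82)):
        n,l=cv2.connectedComponents((m&(X[...,2]>lo)&(X[...,2]<hi)).astype(np.uint8))
        for i in range(1,n):
            Q=X[l==i]
            if len(Q)>60: r=rect(Q); print(k,lo,len(Q),r,np.median(Q[:,2]).round(1),'jig',((r[0]-o)@J).round(1))
go(0,0,0,80.1)"
```

```text
time: 11.7
tcp_pos: [599.2, 17.4, 42.2]
eef_rot: [0.086, 0.996, -0.0, -0.0]
contact_force: [-0.2, 0.3, 0.2]
width: 0.596
grip_force: 0.0
time: 12.2
tcp_pos: [599.3, 17.4, 199.9]
eef_rot: [0.086, 0.996, 0.0, 0.0]
contact_force: [0.7, -0.5, -0.5]
width: 0.598
grip_force: 0.0
time: 12.7
tcp_pos: [637.7, 10.7, 216.6]
eef_rot: [0.086, 0.996, 0.0, -0.001]
contact_force: [-0.4, -0.0, -0.2]
width: 0.002
grip_force: 0.0
orange 70 176 (array([596.4,  17.4]), array([23.4, 10.4]), 80.0) 75.6 jig [63.4 49.8]
brass 25 177 (array([613. ,  14.5]), array([29.2,  9. ]), 79.1) 31.4 jig [80.2 49.8]
blue 25 349 (array([587.1, -82.5]), array([28.3, 24.4]), 80.2) 31.4 jig [ 71.4 -50.2]
white 25 7519 (array([531.4, -17.8]), array([139.3,  79.8]), 79.0) 29.5 jig [5.4 3.9]
t 12.75 tcp [637.7  10.7 216.6] ytool 80.11 tilt [-1.9e-03  2.0e-04 -1.0e+00] F [ 0.6  0.3 -0.8] w 0.001
shift [ 625.9 -120.1  217.8] turn z rad 0.0001
```

View pics/w3c.png

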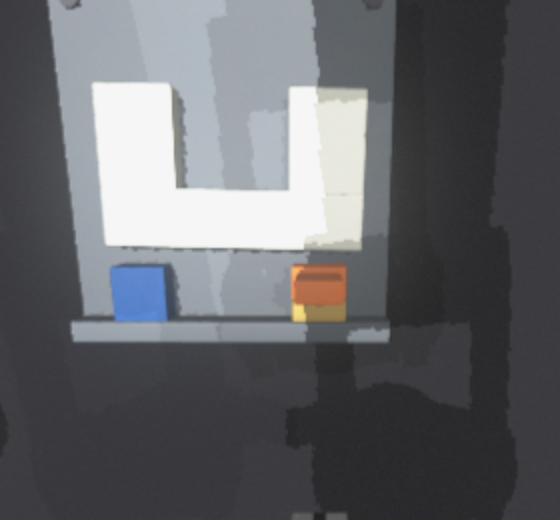

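The crop shows the orange spacer upright against the brass stop at (319,290), square to it. The tile hasn't moved and its cut-out is at (232,140). Next I go into the cut-out with the fingers shut.

```bash
python3 -c "
from h import *
go(517.9,-17.4,80,80.1)"
```

```text
t 12.75 tcp [637.7  10.7 216.6] ytool 80.11 tilt [-1.9e-03  2.0e-04 -1.0e+00] F [ 0.6  0.3 -0.8] w 0.001
shift [112.9 -48.2 136.9] turn z rad 0.0001
```

```bash
python3 -m inch '29 -12 0 0 0 0 0; 28 -12 0 0 0 0 0;28 -12 0 0 0 0 0;28 -12 0 0 0 0 0;0 0 0 0 0 0 0'; python3 -m inch '0 0 35 0 0 0 0;0 0 40 0 0 0 0;0 0 40 0 0 0 0;0 0 20 0 0 0 0;0 0 0 0 0 0 0'; python3 -c "
from h import *
go(517.9,-17.4,16,80.1)"
```

```text
time: 13.25
tcp_pos: [516.1, -17.5, 216.6]
eef_rot: [0.087, 0.996, -0.0, -0.001]
contact_force: [0.9, 0.8, -0.1]
width: 0.001
grip_force: 0.0
time: 13.75
tcp_pos: [516.1, -16.5, 78.1]
eef_rot: [0.086, 0.996, 0.0, -0.004]
contact_force: [-0.6, 0.4, -0.1]
width: 0.001
grip_force: 0.0
t 13.75 tcp [516.1 -16.5  78.1] ytool 80.11 tilt [-0.0081  0.0016 -1.    ] F [-0.6  0.4 -0.1] w 0.001
shift [-2.4 -0.6 62.1] turn z rad 0.0002
```

```bash
python3 -m inch '0 0 25 0 0 0 0;0 0 20 0 0 0 0;0 0 12 0 0 0 0;0 0 4 0 0 0 0;0 0 0 0 0 0 0'; python3 -m inch '-3 0 0 0 0 0 0;-3 0 0 0 0 0 0;-2 0 0 0 0 0 0;0 0 0 0 0 0 0;0 0 0 0 0 0 0'; python3 -c "
from h import *
go(532.7,-20,16,80.1)"
```

```text
time: 14.25
tcp_pos: [519.7, -17.4, 22.0]
eef_rot: [0.086, 0.996, -0.0, 0.0]
contact_force: [0.0, -0.3, -0.4]
width: 0.0
grip_force: 0.0
time: 14.75
tcp_pos: [527.3, -18.8, 21.7]
eef_rot: [0.086, 0.996, -0.0, 0.0]
contact_force: [-0.4, 0.0, -0.3]
width: 0.003
grip_force: 0.0
t 14.75 tcp [527.3 -18.8  21.7] ytool 80.1 tilt [ 3.e-04 -0.e+00 -1.e+00] F [-0.4  0.  -0.3] w 0.003
shift [-5.5 -0.2  5.7] turn z rad -0.0
```

```bash
python3 -m inch '0 0 3 0 0 0 0;0 0 2 0 0 0 0;-1 0 0 0 0 0 0;-1 0 0 0 0 0 0;-1 0 0 0 0 0 0'; python3 -m inch '-1 0 0 0 0 0 0;-1 0 0 0 0 0 0;-1 0 0 0 0 0 0;-1 0 0 0 0 0 0;-1 0 0 0 0 0 0'; python3 -m inch '-1 0 0 0 0 0 0;-1 0 0 0 0 0 0;0 0 0 0 0 0 0;0 0 0 0 0 0 0;0 0 0 0 0 0 0'
```

```text
time: 15.25
tcp_pos: [530.2, -19.3, 16.5]
eef_rot: [0.086, 0.996, -0.0, 0.0]
contact_force: [-0.1, -0.3, 0.5]
width: -0.003
grip_force: 0.0
time: 15.75
tcp_pos: [535.1, -20.2, 16.5]
eef_rot: [0.086, 0.996, -0.0, -0.0]
contact_force: [0.9, 0.5, -0.0]
width: 0.003
grip_force: 0.0
time: 16.25
tcp_pos: [536.9, -20.5, 16.5]
eef_rot: [0.086, 0.996, 0.0, -0.0]
contact_force: [-0.2, -0.7, 0.4]
width: 0.0
grip_force: 0.0
```

```bash
for i in 1; do :; done; python3 -m inch '-1 0 0 0 0 0 0;-1 0 0 0 0 0 0;-1 0 0 0 0 0 0;0 0 0 0 0 0 0;0 0 0 0 0 0 0'; python3 -m inch '-1 0 0 0 0 0 0;-1 0 0 0 0 0 0;0 0 0 0 0 0 0;0 0 0 0 0 0 0;0 0 0 0 0 0 0'
```

```text
time: 16.75
tcp_pos: [539.9, -21.0, 16.5]
eef_rot: [0.086, 0.996, 0.0, -0.0]
contact_force: [-0.3, -0.4, 0.6]
width: -0.001
grip_force: 0.0
time: 17.25
tcp_pos: [541.8, -21.3, 16.5]
eef_rot: [0.086, 0.996, 0.0, -0.0]
contact_force: [0.0, 0.5, -0.5]
width: 0.002
grip_force: 0.0
```

```bash
python3 -c "
from h import *
p,X=snap('wrist','w4');p,X=snap('top','t2')
cv2.imwrite('pics/w4c.png',np.hstack([cv2.imread('pics/w4.png')[:,:,:],cv2.resize(p[165:285,240:360],(420,420))])[:, :][:,:])
im=cv2.imread('pics/w4c.png'); cv2.imwrite('pics/w4c.png',cv2.resize(im,None,fx=.8,fy=.8))
"
```

```text
(no output)
```

View pics/w4c.png

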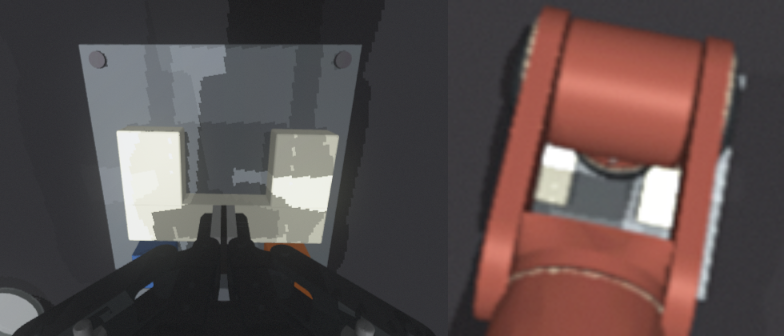

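```bash
python3 -c "
from h import *
p,X=load('w4')
o=np.array([525.4,-20.75]);a=np.radians(-9.9);J=np.array([[np.cos(a),-np.sin(a)],[np.sin(a),np.cos(a)]])
X[...,:2]=(X[...,:2]-o)@J
for c in (240,265,277,290,310):
    print('col',c)
    for v in range(232,312,6): print(v,X[v,c].round(1),p[v,c],end=' | ')
    print()
print('tcp jig',(arm.get_state()['tcp_pos'][:2]-o)@J)
m=(X[...,2]>26)&(X[...,2]<33)&masks(p)['white'];Q=X[m]
"
python3 - <<'E'
import cv2;im=cv2.imread('pics/w4.png')[200:340,180:380];cv2.imwrite('pics/w4d.png',cv2.resize(im,None,fx=4,fy=4))
E
```

```text
col 240
232 [  9.6 -21.6   9. ] [119 115 110] | 238 [ 13.5 -21.8   8.8] [119 115 111] | 244 [ 15.4 -21.3  13.6] [118 127 127] | 250 [ 15.1 -20.3  22.3] [106 114 114] | 256 [ 15.6 -19.5  28.8] [121 131 132] | 262 [ 19.1 -19.6  29.2] [123 133 133] | 268 [ 23.2 -19.9  28.4] [124 133 133] | 274 [ 26.2 -19.8  29.7] [122 132 132] | 280 [ 30.5 -20.1  28.9] [121 131 131] | 286 [ 34.  -20.1  29.5] [121 131 130] | 292 [ 38.  -20.3  29.4] [121 130 130] | 298 [ 41.7 -20.4  29.8] [135 146 145] | 304 [ 59.8 -23.5   9.7] [83 79 75] | 310 [  5.8 -12.   90. ] [39 39 38] | 
col 265
232 [ 9.3 -6.5  9.6] [79 76 74] | 238 [13.5 -6.6  9. ] [70 68 66] | 244 [15.1 -6.4 14.2] [102 110 110] | 250 [16.  -6.2 20.4] [102 110 109] | 256 [15.2 -5.8 29.4] [113 122 123] | 262 [18.8 -5.8 29.6] [110 118 117] | 268 [ 6.9 -4.4 57.9] [69 70 69] | 274 [ 6.4 -4.2 64. ] [81 82 81] | 280 [ 6.9 -4.  68.1] [83 83 82] | 286 [ 7.  -3.8 72.5] [81 82 79] | 292 [ 7.2 -3.7 76.6] [81 82 81] | 298 [ 6.2 -3.4 82.1] [37 37 36] | 304 [ 5.7 -3.2 86.7] [36 34 35] | 310 [ 5.9 -3.1 89.9] [36 36 35] | 
col 277
232 [9.4 0.7 9.3] [77 74 71] | 2
[... 772 characters left out ...]
.9  6.4 72.7] [81 82 81] | 292 [ 7.1  6.3 76.8] [84 84 83] | 298 [ 7.9  6.2 79.7] [56 56 55] | 304 [ 5.8  5.9 86.5] [36 35 35] | 310 [ 6.   5.8 89.8] [33 32 32] | 
col 310
232 [ 9.5 20.6  9.1] [78 77 74] | 238 [13.2 20.6  9.5] [79 77 74] | 244 [15.9 20.5 12.2] [104 114 113] | 250 [15.8 19.7 20.8] [103 113 113] | 256 [16.1 19.  27.6] [109 118 117] | 262 [19.  19.  29.1] [121 132 131] | 268 [23.1 19.2 28.5] [121 131 132] | 274 [26.  19.1 30. ] [121 130 130] | 280 [10.9 15.7 61.5] [91 97 97] | 286 [10.4 15.2 67.1] [50 51 51] | 292 [11.4 14.9 70.2] [40 40 38] | 298 [ 6.1 13.7 82.3] [35 36 37] | 304 [ 4.9 13.1 87.7] [35 36 36] | 310 [ 6.1 13.  89.6] [35 34 33] | 
tcp jig [16.29248606  2.24598868]
```

View pics/w4d.png

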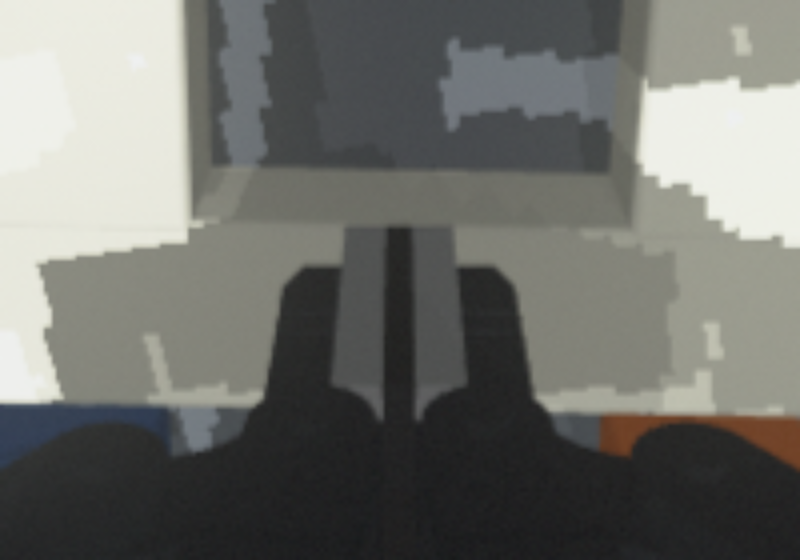

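The crop shows the shut fingertips at (277,257), with depth putting them at z≈47. That is about 30 mm short of the reported TCP, so they are above the tile and not in the cut-out. I'll back off and lower them carefully, watching the force.

```bash
python3 -m inch '4 0 0 0 0 0 0;4 0 0 0 0 0 0;4 0 0 0 0 0 0;4 0 0 0 0 0 0;0 0 0 0 0 0 0'; python3 -m inch '0 0 2 0 0 0 0;0 0 2 0 0 0 0;0 0 2 0 0 0 0;0 0 2 0 0 0 0;0 0 0 0 0 0 0';python3 -m inch '0 0 1 0 0 0 0;0 0 1 0 0 0 0;0 0 1 0 0 0 0;0 0 1 0 0 0 0;0 0 0 0 0 0 0'
```

```text
time: 17.85
tcp_pos: [525.4, -18.4, 16.3]
eef_rot: [0.086, 0.996, 0.0, -0.0]
contact_force: [-0.3, -0.4, 0.1]
width: -0.002
grip_force: 0.0
time: 18.35
tcp_pos: [525.8, -18.6, 8.0]
eef_rot: [0.086, 0.996, 0.0, -0.0]
contact_force: [-0.2, 0.2, 0.5]
width: 0.001
grip_force: 0.0
time: 18.85
tcp_pos: [526.0, -18.5, 4.3]
eef_rot: [0.086, 0.996, 0.0, -0.0]
contact_force: [-0.1, -0.6, 0.5]
width: 0.004
grip_force: 0.0
```

The reported TCP is now below the floor's 10 mm and there is still no contact, so the fingers really are shorter than stated. I continue down.

```bash
python3 -m inch '0 0 2 0 0 0 0;0 0 2 0 0 0 0;0 0 2 0 0 0 0;0 0 2 0 0 0 0;0 0 0 0 0 0 0'; python3 -m inch '0 0 1.5 0 0 0 0;0 0 1.5 0 0 0 0;0 0 1.5 0 0 0 0;0 0 1.5 0 0 0 0;0 0 0 0 0 0 0'; python3 -c "
from h import *
p,X=snap('wrist','w5'); o=np.array([525.4,-20.75]);a=np.radians(-9.9);J=np.array([[np.cos(a),-np.sin(a)],[np.sin(a),np.cos(a)]])
X[...,:2]=(X[...,:2]-o)@J
for c in (240,265,290):
    print(c,[list(X[v,c].round(0)) for v in range(240,312,6)])
"
```

```text
time: 19.35
tcp_pos: [525.8, -18.5, -3.9]
eef_rot: [0.086, 0.996, 0.0, -0.0]
contact_force: [-0.0, 0.5, 0.8]
width: -0.004
grip_force: 0.0
time: 19.85
tcp_pos: [525.9, -18.6, -9.8]
eef_rot: [0.086, 0.996, 0.0, -0.0]
contact_force: [-0.4, 0.2, -0.0]
width: 0.003
grip_force: 0.0
240 [[np.float64(-14.0), np.float64(-18.0), np.float64(10.0)], [np.float64(-10.0), np.float64(-18.0), np.float64(9.0)], [np.float64(-7.0), np.float64(-18.0), np.float64(10.0)], [np.float64(-3.0), np.float64(-19.0), np.float64(9.0)], [np.float64(1.0), np.float64(-19.0), np.float64(9.0)], [np.float64(4.0), np.float64(-19.0), np.float64(10.0)], [np.float64(8.0), np.float64(-19.0), np.float64(9.0)], [np.float64(11.0), np.float64(-19.0), np.float64(10.0)], [np.float64(15.0), np.float64(-19.0), np.float64(10.0)], [np.float64(15.0), np.float64(-19.0), np.float64(15.0)], [np.float64(15.0), np.float64(-18.0), np.float64(20.0)], [np.float64(15.0), np.float64(-17.0), np.float64(26.0)]]
265 [[np.float64(-13.0), np.float64(-5.0), np.float64(9.0)], [np.float64(-10.0), np.float64(-5.0), np.float64(9.0)], [np.float64(-6.0), np
[... 509 characters left out ...]
64(-3.0), np.float64(60.0)]]
290 [[np.float64(-13.0), np.float64(8.0), np.float64(10.0)], [np.float64(-10.0), np.float64(8.0), np.float64(9.0)], [np.float64(-6.0), np.float64(8.0), np.float64(9.0)], [np.float64(-10.0), np.float64(7.0), np.float64(22.0)], [np.float64(-10.0), np.float64(7.0), np.float64(29.0)], [np.float64(-9.0), np.float64(7.0), np.float64(33.0)], [np.float64(-10.0), np.float64(7.0), np.float64(40.0)], [np.float64(-10.0), np.float64(6.0), np.float64(44.0)], [np.float64(-10.0), np.float64(6.0), np.float64(48.0)], [np.float64(-9.0), np.float64(6.0), np.float64(51.0)], [np.float64(-10.0), np.float64(6.0), np.float64(58.0)], [np.float64(-11.0), np.float64(6.0), np.float64(62.0)]]
```

```bash
python3 -m inch '0 0 2 0 0 0 0;0 0 1 0 0 0 0;-1 0 0 0 0 0 0;-1 0 0 0 0 0 0;-1 0 0 0 0 0 0'; python3 -m inch '-1 0 0 0 0 0 0;-1 0 0 0 0 0 0;-1 0 0 0 0 0 0;-0.5 0 0 0 0 0 0;-0.5 0 0 0 0 0 0'; python3 -m inch '-1 0 0 0 0 0 0;-1 0 0 0 0 0 0;-1 0 0 0 0 0 0;0 0 0 0 0 0 0;0 0 0 0 0 0 0'
```

```text
time: 20.4
tcp_pos: [528.8, -19.1, -12.5]
eef_rot: [0.086, 0.996, 0.0, -0.001]
contact_force: [-3.7, 0.6, 2.9]
width: -0.0
grip_force: 1.7
time: 20.9
tcp_pos: [532.9, -19.8, -12.6]
eef_rot: [0.086, 0.996, 0.0, -0.0]
contact_force: [-4.0, 0.9, 2.8]
width: 0.005
grip_force: 1.9
time: 21.4
tcp_pos: [536.4, -20.4, -12.5]
eef_rot: [0.086, 0.996, -0.0, 0.0]
contact_force: [-0.7, -0.2, -1.0]
width: 0.001
grip_force: 0.5
```

```bash
python3 -m inch '-0.5 0 0 0 0 0 0;-0.5 0 0 0 0 0 0;-0.5 0 0 0 0 0 0;0 0 0 0 0 0 0;0 0 0 0 0 0 0'; python3 -m inch '-0.5 0 0 0 0 0 0;-0.5 0 0 0 0 0 0;0 0 0 0 0 0 0;0 0 0 0 0 0 0;0 0 0 0 0 0 0'
```

```text
time: 21.9
tcp_pos: [537.6, -20.6, -12.5]
eef_rot: [0.086, 0.996, -0.0, 0.0]
contact_force: [-1.4, -0.1, 0.1]
width: 0.0
grip_force: 0.8
time: 22.4
tcp_pos: [538.4, -20.7, -12.5]
eef_rot: [0.086, 0.996, -0.0, -0.0]
contact_force: [-4.6, 0.1, 0.9]
width: 0.001
grip_force: 1.6
```

```bash
python3 -m inch '-0.5 0 0 0 0 0 0;-0.5 0 0 0 0 0 0;0 0 0 0 0 0 0;0 0 0 0 0 0 0;0 0 0 0 0 0 0'; python3 -m inch '-0.5 0 0 0 0 0 0;-0.5 0 0 0 0 0 0;0 0 0 0 0 0 0;0 0 0 0 0 0 0;0 0 0 0 0 0 0'
```

```text
time: 22.9
tcp_pos: [538.3, -20.7, -12.5]
eef_rot: [0.086, 0.996, 0.0, -0.001]
contact_force: [-8.0, 1.3, 5.2]
width: -0.0
grip_force: 3.6
time: 23.4
tcp_pos: [538.3, -20.7, -12.5]
eef_rot: [0.086, 0.996, 0.0, -0.003]
contact_force: [-10.4, 0.8, 9.6]
width: -0.002
grip_force: 5.6
```

```bash
python3 -m inch '-0.7 0 0 0 0 0 0;-0.7 0 0 0 0 0 0;-0.6 0 0 0 0 0 0;0 0 0 0 0 0 0;0 0 0 0 0 0 0'; python3 -m inch '-0.5 0 0 0 0 0 0;-0.5 0 0 0 0 0 0;0 0 0 0 0 0 0;0 0 0 0 0 0 0;0 0 0 0 0 0 0'; python3 -c "
from h import *
go(0,0,0)"
```

```text
time: 23.9
tcp_pos: [538.1, -20.7, -12.6]
eef_rot: [0.086, 0.996, 0.0, -0.006]
contact_force: [-19.1, 2.1, 15.7]
width: -0.0
grip_force: 9.6
time: 24.4
tcp_pos: [538.0, -20.7, -12.6]
eef_rot: [0.086, 0.996, 0.0, -0.007]
contact_force: [-22.7, 3.2, 19.5]
width: 0.003
grip_force: 11.5
t 24.4 tcp [538.  -20.7 -12.6] ytool 80.14 tilt [-0.0138  0.0018 -0.9999] F [-22.7   3.2  19.5] w 0.003
shift [533.7 -71.8  -5.1] turn z rad None
```

```bash
python3 -m inch '0 0 -0.5 0 0 0 0;0 0 -0.5 0 0 0 0;0 0 0 0 0 0 0;0 0 0 0 0 0 0;0 0 0 0 0 0 0'; python3 -c "
from h import *
p,X=snap('wrist','w6'); o=np.array([525.4,-20.75]);a=np.radians(-9.9);J=np.array([[np.cos(a),-np.sin(a)],[np.sin(a),np.cos(a)]])
X[...,:2]=(X[...,:2]-o)@J
cv2.imwrite('pics/w6c.png',p)
# near wall of cut-out and near edges at jig y bins
w=(X[...,2]>26)&(X[...,2]<34)&(X[...,0]<60)&(p.min(-1)>70)
E=[]
for y in range(-64,70,4):
    Q=X[w&(abs(X[...,1]-y)<2)]
    if len(Q)>15: E.append((y,*np.percentile(Q[:,0],[1,99]).round(1)))
print(E)
"
```

```text
time: 24.9
tcp_pos: [538.0, -20.7, -12.5]
eef_rot: [0.086, 0.996, 0.0, -0.007]
contact_force: [-19.3, 1.7, 13.0]
width: -0.0
grip_force: 9.6
[(-64, np.float64(-24.7), np.float64(40.9)), (-60, np.float64(-24.7), np.float64(38.3)), (-56, np.float64(-24.6), np.float64(35.6)), (-52, np.float64(-24.7), np.float64(33.2)), (-48, np.float64(-24.8), np.float64(31.4)), (-44, np.float64(-24.7), np.float64(53.6)), (-40, np.float64(-24.7), np.float64(25.8)), (-36, np.float64(-24.7), np.float64(23.4)), (-32, np.float64(-24.8), np.float64(22.6)), (-28, np.float64(-24.5), np.float64(23.9)), (-24, np.float64(-11.6), np.float64(27.7)), (-20, np.float64(24.5), np.float64(27.0)), (-4, np.float64(3.0), np.float64(4.1)), (0, np.float64(2.8), np.float64(54.3)), (4, np.float64(3.0), np.float64(54.5)), (8, np.float64(2.8), np.float64(3.9)), (24, np.float64(24.8), np.float64(26.4)), (28, np.float64(24.6), np.float64(27.6)), (32, np.float64(-23.7), np.float64(25.7)), (36, np.float64(-24.7), np.float64(22.6)), (40, np.float64(-24.8), np.float64(23.2)), (44, np.float64(-24.8), np.float64(25.1)), (48, np.float64(-24.8), np.float64(53.5)), (52, np.float64(-24.7), np.float64(30.8)), (56, np.float64(-24.8), np.float64(32.8)), (60, np.float64(-24.6), np.float64(35.3)), (64, np.float64(-24.7), np.float64(38.0)), (68, np.float64(-24.7), np.float64(40.1))]
```

View pics/w6c.png

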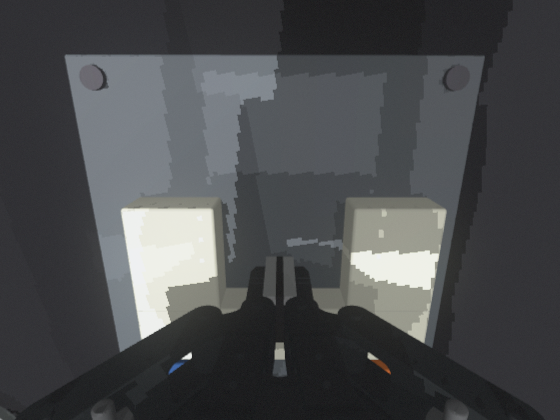

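The picture shows the fingers in the cut-out against its wall, and the tile's near edges level at row 207. They measure x = −24.7 mm all along, against −25 when flush. I'll add a little push and hand in.

```bash
python3 -m inch '-0.5 0 -0.3 0 0 0 0;-0.5 0 0 0 0 0 0;-0.3 0 0 0 0 0 0;0 0 0 0 0 0 0;0 0 0 0 0 0 0';python3 -m inch '0 0 0 0 0 0 0;0 0 0 0 0 0 0;0 0 0 0 0 0 0;0 0 0 0 0 0 0;0 0 0 0 0 0 0'; python3 -c "
from h import *
f=arm.get_state()['contact_force'];print(f)
if -35<f[0]<-17: print(arm.job_done())"
```

```text
time: 25.45
tcp_pos: [538.0, -20.7, -12.5]
eef_rot: [0.086, 0.996, 0.0, -0.008]
contact_force: [-23.1, 3.4, 15.8]
width: 0.002
grip_force: 11.7
time: 25.95
tcp_pos: [538.0, -20.7, -12.5]
eef_rot: [0.086, 0.996, 0.0, -0.008]
contact_force: [-23.2, 3.0, 15.7]
width: -0.0
grip_force: 11.6
[-23.20714293   2.95255414  15.69567455]
the job is handed in; nothing more can be done
None
```

The job is handed in at about 26 s: the spacer stands released against the brass stop, and the tile measures flush (0.3 mm from nominal and square), held there by the shut fingers with about 23 N; the fingertips turned out about 30 mm short of the reported TCP, so I set the depth by camera.

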